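Load and clamp a coffee capsule in the brew head

ROBOT

A 6-joint arm with a two-finger parallel gripper is mounted at the origin on the work surface. World frame = base frame: x ahead of the robot, y to its left, z up, the work surface at z = 0. Lengths are in m, angles in rad, forces in N, time in s.
With the tool pointing down it reaches from about 0.275 to 0.85 m from the base axis. Payload 19 kg.
Tool frame: the origin (TCP) lies at the very end of the fingers, on their centre line; the grasp point (between the pads) lies 19 mm behind it; z points along the fingers, x is the direction in which the jaws open and shut, and the axes are right-handed (so a half turn about z gives the same grasp; the last joint's range is limited). The gripper opens to 85 mm and grips with 20 to 120 N. Pads are 22 mm wide; open, the fingers measure 114 mm over their backs; the gripper's body (76 mm by 85 mm) begins 54 mm behind the grasp point. The pads swing forward as they close: fully open they stand 13 mm farther back than shut.
Start: joints at [1.173, 0.15, 1.437, -0, 1.554, -0.134], TCP at [0.15, 0.555, 0.231] pointing down, gripper open.
Joint ranges: [-2.8, 2.8], [-0.68, 2.1], [0.12, 2.68], [-1.39, 4.53], [0.16, 2.79], [-2.81, 2.81]. Speed limits (rad/s): [1.89, 1.89, 2.22, 3.01, 3.01, 3.01].

INTERFACE

Orientations are given as a unit quaternion [w, x, y, z].
In Python, from plant import * gives the robot as it stands.
- The arm moves only by the tool step_arm, never from a script. Its argument "deltas" is a list of rows, each an object with "gripper": the opening in per cent of the stroke, from 0 (shut) to 100 (fully open); "offset": the shift along the world's x, y, z in cm, a list of three; "turn": the turn, a rotation vector about the world's x, y, z in rad, a list of three. A call has 1 to 10 rows; each row shifts and turns the commanded pose from where the row before left it; what a row does not reach is not made up. A row lasts 1/12 s, in which the tool goes at most 41.7 mm and 7.16 degrees, less where a joint would pass 70% of its speed; a pose out of reach is approached as far as the arm can. A call with a gripper value outside its range is refused whole. The fingers move at their own pace and stop on an object; the grip force is fixed at half the most. Time passes only in rows, so rows that do not move let the fingers close. It gives the time, the measured TCP pose, the force and the opening at its end, in the units of the state.
- observe(): the state, without advancing time (a new reading comes with each control period).
- get_image(name): name is "scene" or "top" or "wrist"; returns a dict with "color" (384x512x3 uint8, blue, green, red), "range_z" (384x512 float32, m along the optical axis (not along the pixel's ray), 0 where there is no reading), "fx", "fy", "cx", "cy" (pixels), "R" (3x3) and "t" (3): a world point X has camera coordinates R X + t. Camera axes: x right, y down, z forward; pixel columns grow to the right and rows downward; lengths in m; the calibration is good to about 2 mm. A picture is of the moment at which its call begins.
- finish_job(): hands the job in, once; it reports no verdict.
Trained networks look in the newest picture that a camera, given by its name, has taken for a name from the list of things; names that differ only in an ending like _2 or _b are one class to them, and where a whole thing is asked for, a point or a joint stands for the part that bears it (a point fixed in the world has none). Each returns a list of dicts, best first, with "score" (0 to 1); they miss things now and then, are a little off and sometimes report something else, mostly with a low value. They report only what shows in the picture. A call takes as long as a camera call.
- look_for(target, camera): "location" ([column, row] in pixels, amid what is visible of it).
The state is a dict: "time": time; "joint_pos": joint angles; "qvel": joint speeds; "joint_efforts": joint torques, N m; "ee_pos": TCP position; "ee_rot": TCP orientation; "contact_force": force on the tool from outside, world axes, zero at the start; "ft_torque": the same for the moment, N m; "gripper_width": opening from 0.0 (shut) to 1.0 (fully open).
Only numpy, scipy, OpenCV 4.12 (cv2) and the standard library are available. Lean on these libraries where they do the work, as an engineer would, in place of code of your own. Each camera call takes 0.05 s, during which the arm holds its last target. There are 200 camera calls.

TASK

Stand the tall steel coffee capsule upright in the cradle of the brew head, let go of it, and then swing the U-shaped clamp over and press its bar down until the capsule is driven fully home against its spring seat and stays clamped. Press only until you feel it come up firm, without crushing it, and do not disturb the other things on the counter.

Things in the scene. Friction and masses are not known exactly. Their poses are not given: they have to be found in the camera images.
- capsule_mid (a point): centre (half-way up) of the tall refillable steel capsule, the one to load, standing on the counter at the start. 50 mm tall, 60 to 130 g: a 38 mm diameter lower body 34 mm tall with a 3 mm bevelled foot, and on top a collar of 46 mm diameter, 16 mm tall (it spans 9 to 25 mm above this point). Grip it by the collar. z is its upright axis.
- cradle_mouth (a point): centre of the bore's mouth, on top of the brew head's cradle, 54 mm above the counter. Axes: z up, x towards the clamp's hinge, y along the hinge's axis. The cradle is a 70 mm square aluminium block, the bore 41 mm wide with a 2 mm bevel; the capsule's lower body goes in, its collar stays above.
- station: the brew head, fixed; origin on the counter under the bore, axes as cradle_mouth. Base plate 20 mm thick, 130 mm wide. In the bore a sprung seat stops the capsule with its foot about 19 mm below the mouth (collar 15 mm clear of the cradle) and gives 8 mm more at 1 N per mm, then bottoms. The seat's height differs by up to 4 mm either way from machine to machine and is not measured.
- clamp_hinge (a point): middle of the clamp's hinge axis, on the brew head: 75 mm along x from the bore's axis, 34 mm above the cradle's mouth, axis along y, between two black posts (118 mm over their outsides, tops 104 mm above the counter). Behind the hinge there is only a low (55 mm) housing.
- clamp_bar (a point): middle of the clamp's round grip bar: 14 mm in diameter, along y, 155 mm from the hinge, 72 mm free between the two side arms. A cross-piece 75 mm from the hinge carries the round foot that presses the capsule's top; the yoke is open for 60 mm between it and the bar. The bar can be pinched from above with a finger before and behind it (it turns in the grip), or pushed.
- clamp (a joint): clamp angle, rad: 0 its lowest stop (bar level with the hinge, on the -x side), growing as it opens up and over towards +x, to 2.0; starts at 1.7 to 1.95. Stiff hinge, stays where left. The foot meets the capsule at 0.17 to 0.3; home is somewhere from 0.07 to 0.2. At the bar 5 N swings it, 7 N is needed just before home, then it comes up hard: press 11 to 15 N; above 22 N crushes the capsule.
- short_a: a short steel capsule (28 mm tall, same 46 mm collar), not to be used; origin at the centre of its underside.
- short_b: another short steel capsule like it, not to be used.
- cup: white mug, 64 mm wide, 60 mm tall, a bystander.
- milk_jug: steel milk jug, 84 mm wide, 100 mm tall, a bystander.
- sugar_jar: glass jar with a steel cap, 72 mm wide, 110 mm tall, a bystander.
- tamper: tamper with a 56 mm foot, 80 mm tall, a bystander.
- spoon: spoon lying down, 150 mm long, a bystander.

How it is judged:
On the way, in this order (a step that is already met when the one before it is completed fails the run):
1. the tall capsule stands in the cradle, released, with the clamp still off it (horizontal distance between capsule_mid and cradle_mouth below 0.004 m and angle between capsule_mid's own z axis and vertical below 0.1 rad and z of capsule_mid in the frame of cradle_mouth below 0.012 m and contact force between each of the fingers, clamp and capsule below 0.1 N), for 0.2 s.
2. the clamp has driven the capsule home: its foot bears on the capsule with more than 9 N (horizontal distance between capsule_mid and cradle_mouth below 0.004 m and angle between capsule_mid's own z axis and vertical below 0.1 rad and contact force between clamp and capsule above 9 N and value of joint clamp below 0.24 rad), for 0.2 s.
At the end, for the whole second after the job is handed in: The tall capsule is in the cradle within 4 mm of its axis and 0.1 rad of upright, at rest, and the clamp, left by itself, still bears on it with more than 9 N (more than the seat spring alone can give, so the capsule is right down), clamp angle below 0.24 rad (all of step 2 and linear speed of capsule below 0.02 m/s); the robot touches nothing.
It fails at once if the clamp's foot presses the capsule with more than 40 N (crushed) (contact force between clamp and capsule above 40 N).
It fails at once if another thing on the counter is shifted by more than 30 mm (distance of any of short_a, short_b, cup, milk_jug, sugar_jar, tamper, spoon from where it was at the start of the episode above 0.03 m).
It also fails if it takes over 72 s, if anything falls off the work surface, if the arm or the gripper's body presses on something with over 40 N, if the wrist force passes 120 N, or if a joint passes its speed limit or range.

## Working session

There is one attempt and no reset: what is moved stays moved. The work goes in short steps, Python scripts to look and compute and a tool call to move; the robot and the scene stay as the last step left them, time stands still between calls to the robot, and variables do not carry over. Pictures are saved under pics/ and viewed, about 8 in all and at most 12, crops included, and the job is handed in when it is done.

Besides the shell and the picture viewer there is one more tool, called after ">>>" as name([rows], argument=value, ...), one row to a line, values as JSON. step_arm: Moves the arm, as the interface text tells. Its arguments: {"type":"object","properties":{"deltas":{"type":"array","items":{"type":"object","properties":{"gripper":{"type":"number"},"offset":{"type":"array","items":{"type":"number"}},"turn":{"type":"array","items":{"type":"number"}}}}}},"required":["deltas"]}

```bash
mkdir -p pics; cat > h.py <<'E'
from plant import *
import numpy as np, cv2
def world(im,u,v,z=None):
    r=np.array([(u-im["cx"])/im["fx"],(v-im["cy"])/im["fy"],1.])
    R=np.array(im["R"]);t=np.array(im["t"])
    if z is None: d=im["range_z"][int(round(v)),int(round(u))]; return R.T@(r*d-t)
    c=-R.T@t; q=R.T@r; return c+q*(z-c[2])/q[2]
def cloud(im):
    v,u=np.mgrid[0:384,0:512]; d=im["range_z"]
    P=np.stack([(u-im["cx"])/im["fx"]*d,(v-im["cy"])/im["fy"]*d,d],-1)-np.array(im["t"])
    W=P@np.array(im["R"]); W[d==0]=np.nan; return W
E
python3 - <<'E'
from h import *
s=observe();print(s["time"],s["ee_pos"],s["ee_rot"],s["contact_force"])
ims=[]
for c in ("scene","top"):
    im=get_image(c);ims.append(im["color"])
    print(c,"cam at",-np.array(im["R"]).T@np.array(im["t"]))
    for n in ("capsule_mid","cradle_mouth","station","clamp_hinge","clamp_bar","short_a","cup","milk_jug","sugar_jar","tamper","spoon"):
        try:
            for r in look_for(n,c)[:2]:
                u,v=r["location"];print(n,round(r["score"],2),np.round([u,v]),np.round(world(im,u,v),3))
        except Exception as e: print(n,e)
cv2.imwrite("pics/a.png",ims[0]);cv2.imwrite("pics/b.png",ims[1])
print(observe()["time"])
E
```

```text
0.0 [0.14985535 0.55487803 0.23066924] [ 2.93421643e-04  7.93959250e-01  6.07970684e-01 -5.20005123e-04] [-0.44142199  0.3178563   0.02463692]
scene cam at [ 1.24129397 -0.14798341  0.78447419]
capsule_mid 0.65 [154. 195.] [ 0.505 -0.282  0.048]
station 0.59 [317. 190.] [0.578 0.18  0.05 ]
clamp_hinge 0.74 [313. 192.] [0.621 0.15  0.09 ]
clamp_bar 0.8 [332. 174.] [0.639 0.184 0.169]
short_a 0.78 [205. 215.] [ 0.592 -0.15   0.027]
short_a 0.61 [201. 186.] [ 0.473 -0.148  0.026]
cup 0.74 [343. 151.] [0.401 0.339 0.025]
milk_jug 0.58 [241. 238.] [ 0.69  -0.064  0.027]
sugar_jar 0.63 [150. 251.] [ 0.729 -0.286  0.09 ]
tamper 0.71 [380. 186.] [0.588 0.379 0.036]
spoon 0.82 [132. 178.] [ 0.384 -0.357  0.013]
top cam at [ 0.41282835 -0.00380796  1.13939099]
capsule_mid 0.59 [372. 199.] [ 0.488 -0.292  0.048]
cradle_mouth 0.74 [196. 171.] [0.569 0.162 0.053]
cradle_mouth 0.38 [391. 245.] [ 0.369 -0.345  0.007]
station 0.97 [197. 172.] [0.568 0.16  0.054]
clamp_hinge 0.82 [198. 171.] [0.569 0.157 0.056]
clamp_hinge 0.71 [116. 172.] [0.574 0.376 0.035]
clamp_bar 0.73 [178. 132.] [0.688 0.219 0.001]
short_a 0.78 [314. 214.] [ 0.452 -0.143  0.03 ]
short_a 0.61 [316. 165.] [ 0.583 -0.151  0.029]
cup 0.77 [131. 232.] [0.416 0.346 0.006]
milk_jug 0.76 [286. 112.] [ 0.736 -0.08   0.003]
sugar_jar 0.77 [371. 120.] [ 0.68  -0.281  0.111]
tamper 0.64 [116. 173.] [0.572 0.378 0.034]
spoon 0.76 [392. 241.] [ 0.379 -0.347  0.009]
1.2
```

View pics/a.png

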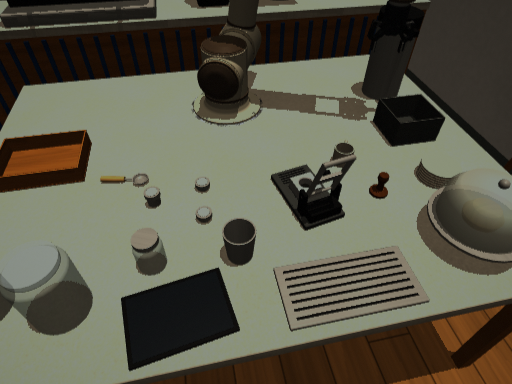

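View pics/b.png

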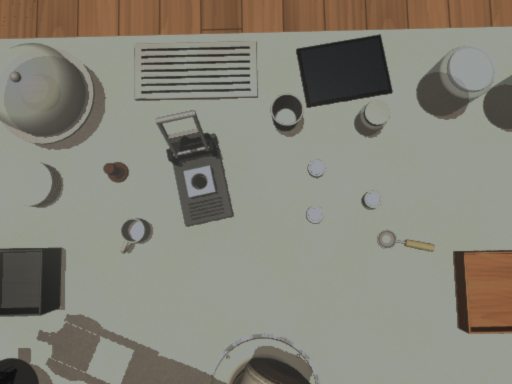

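The scene view shows the capsule at pixel (152,195), the station at (315,192) with the clamp leaning open, and the short capsules at (203,184) and (204,214). In the top view the capsule is at (372,199), the cradle at (200,181) and the bar at (178,116). Next I'll measure the poses from the clouds.

```bash
python3 - <<'E'
from h import *
im=get_image("top");W=cloud(im);print(im["fx"])
z=W[...,2]
def near(x,y,r): return np.hypot(W[...,0]-x,W[...,1]-y)<r
m=near(.485,-.29,.04)&(z>.042)&(z<.06);p=W[m];print("caps",m.sum(),p.mean(0),np.ptp(p,0))
m=near(.555,.155,.07)&(z>.046)&(z<.062)
p=W[m][:,:2].astype(np.float32);print(len(p));r=cv2.minAreaRect(p);print("cradle",r)
# top-of-cradle white
v,u=np.nonzero(near(.555,.155,.1)&(z>.046)&(z<.062));print(u.min(),u.max(),v.min(),v.max())
m=near(.57,.155,.13)&(z>.01)&(z<.03);print("plate",cv2.minAreaRect(W[m][:,:2].astype(np.float32)))
m=near(.65,.2,.15)&(z>.11);p=W[m];print("clamp hi",len(p),p[np.argsort(-p[:,2])[:60]].mean(0),p[:,2].max())
m=near(.65,.2,.15)&(z>.2);p=W[m];print(len(p),p.mean(0) if len(p) else 0);print(cv2.minAreaRect(p[:,:2].astype(np.float32)))
cv2.imwrite("pics/c.png",cv2.resize(im["color"][90:240,130:260],None,fx=5,fy=4.0,interpolation=cv2.INTER_CUBIC)[:600])
E
```

```text
423.0150000943028
caps 251 [ 0.48798813 -0.29095393  0.04966248] [0.04179858 0.04548595 0.01265975]
620
cradle ((0.5643281936645508, 0.15362581610679626), (0.11683451384305954, 0.08270526677370071), 6.010436534881592)
173 216 139 197
plate ((0.553872287273407, 0.15778076648712158), (0.22926662862300873, 0.1303001046180725), 11.312040328979492)
clamp hi 822 [0.66355147 0.18109221 0.2428127 ] 0.24476719330863628
346 [0.66093308 0.17851456 0.23461847]
((0.6591329574584961, 0.17873111367225647), (0.026278886944055557, 0.08846665918827057), 10.404951095581055)
```

View pics/c.png

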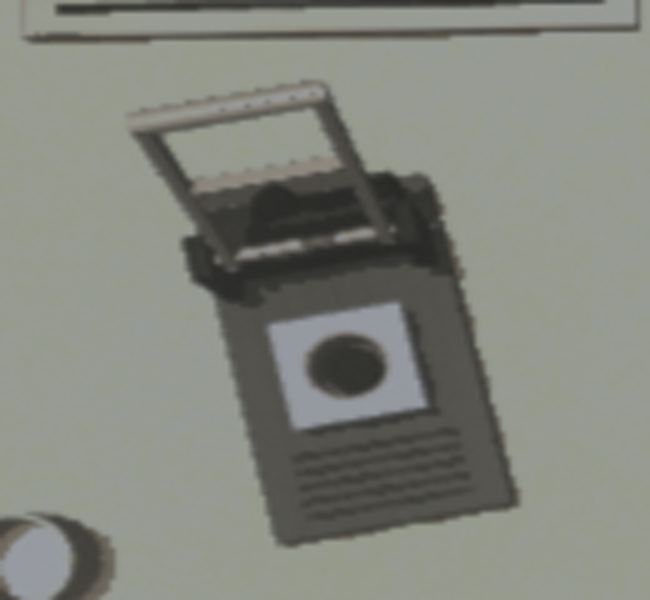

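>>> step_arm([
  {"gripper":100,"offset":[1.3,-3.4,0],"turn":[0,0,0.018]},
  {"gripper":100,"offset":[1.3,-3.4,0],"turn":[0,0,0.018]},
  {"gripper":100,"offset":[1.3,-3.4,0],"turn":[0,0,0.018]},
  {"gripper":100,"offset":[1.3,-3.4,0],"turn":[0,0,0.018]},
  {"gripper":100,"offset":[1.3,-3.4,0],"turn":[0,0,0.018]},
  {"gripper":100,"offset":[1.3,-3.4,0],"turn":[0,0,0.018]},
  {"gripper":100,"offset":[1.3,-3.4,0],"turn":[0,0,0.018]},
  {"gripper":100,"offset":[1.3,-3.4,0],"turn":[0,0,0.018]},
  {"gripper":100,"offset":[1.3,-3.4,0],"turn":[0,0,0.018]},
  {"gripper":100,"offset":[1.3,-3.4,0],"turn":[0,0,0.018]},
])

```text
time: 2.08
ee_pos: [0.2799, 0.2135, 0.2315]
ee_rot: [0.0, 0.736, 0.677, 0.0]
contact_force: [1.7, -0.1, -0.5]
gripper_width: 0.996
```

>>> step_arm([
  {"gripper":100,"offset":[1.3,-3.4,0],"turn":[0,0,0.018]},
  {"gripper":100,"offset":[1.3,-3.4,0],"turn":[0,0,0.018]},
  {"gripper":100,"offset":[1.3,-3.4,0],"turn":[0,0,0.018]},
  {"gripper":100,"offset":[1.3,-3.4,0],"turn":[0,0,0.018]},
  {"gripper":100,"offset":[1.3,-3.4,0],"turn":[0,0,0.018]},
  {"gripper":100,"offset":[1.3,-3.4,0],"turn":[0,0,0.018]},
  {"gripper":100,"offset":[1.3,-3.4,0],"turn":[0,0,0.018]},
  {"gripper":100,"offset":[1.3,-3.4,0],"turn":[0,0,0.018]},
  {"gripper":100,"offset":[1.3,-3.4,0],"turn":[0,0,0.018]},
  {"gripper":100,"offset":[1.3,-3.4,0],"turn":[0,0,0.018]},
])

```text
time: 2.92
ee_pos: [0.4101, -0.127, 0.2314]
ee_rot: [0.0, 0.672, 0.74, 0.0]
contact_force: [1.5, 0.4, 1.0]
gripper_width: 0.999
```

>>> step_arm([
  {"gripper":100,"offset":[1.6,-3.4,0],"turn":[0,0,0.018]},
  {"gripper":100,"offset":[1.6,-3.4,0],"turn":[0,0,0.018]},
  {"gripper":100,"offset":[1.6,-3.4,0],"turn":[0,0,0.018]},
  {"gripper":100,"offset":[1.6,-3.4,0],"turn":[0,0,0.018]},
  {"gripper":100,"offset":[1.6,-3.4,0],"turn":[0,0,0.018]},
  {"gripper":100,"offset":[0,0,0],"turn":[0,0,0]},
  {"gripper":100,"offset":[0,0,0],"turn":[0,0,0]},
])

```text
time: 3.5
ee_pos: [0.49, -0.2963, 0.2301]
ee_rot: [-0.001, 0.639, 0.769, -0.0]
contact_force: [0.1, 0.1, -0.6]
gripper_width: 1.0
```

```bash
cat > fit.py <<'E'
from h import *
def circle(p):
    A=np.c_[2*p,np.ones(len(p))];s=np.linalg.lstsq(A,(p**2).sum(1),rcond=None)[0];return s[:2],np.sqrt(s[2]+s[:2]@s[:2])
def hullcircle(m,W):
    cs,_=cv2.findContours(m.astype(np.uint8),0,1);c=max(cs,key=cv2.contourArea)
    return c
E
python3 - <<'E'
from fit import *
im=get_image("wrist");W=cloud(im);z=W[...,2]
m=(np.hypot(W[...,0]-.488,W[...,1]+.291)<.04)&(z>.044)&(z<.06)
c=hullcircle(m,W);print(m.sum(),np.median(z[m]),im["fx"])
p=np.array([world(im,u,v,.050)[:2] for u,v in cv2.convexHull(c)[:,0]])
print("circle",circle(p),p.min(0),p.max(0),"centroid",np.nanmean(W[m],0), cv2.minEnclosingCircle(p.astype(np.float32)))
print(look_for("capsule_mid","wrist")[:2])
s=observe();print(s["ee_pos"],s["ee_rot"])
cv2.imwrite("pics/d.png",im["color"])
# cradle in top
t=get_image("top");g=t["color"].min(2)[150:215,165:235]
b=(g>125).astype(np.uint8);cs,_=cv2.findContours(b,0,1);c=max(cs,key=cv2.contourArea)[:,0]+[165,150]
q=np.array([world(t,u,v,.054)[:2] for u,v in c],np.float32);print("cradle",cv2.minAreaRect(q))
E
```

```text
1058 0.049695068919167015 270.0363704308996
circle (array([ 0.48714453, -0.29252964]), np.float64(0.022714259447221042)) [ 0.46447783 -0.31489951] [ 0.50978658 -0.26986565] centroid [ 0.48691295 -0.2925523   0.04961341] ((0.4870143234729767, -0.2924612760543823), 0.023255350068211555)
[{'location': [258.1, 172.8], 'score': 0.93}]
[ 0.48972769 -0.29452211  0.23113877] [-2.10576177e-04  6.38391749e-01  7.69711589e-01  2.32811802e-05]
cradle ((0.543876051902771, 0.15549127757549286), (0.06947839260101318, 0.06883357465267181), 11.024079322814941)
```

View pics/d.png

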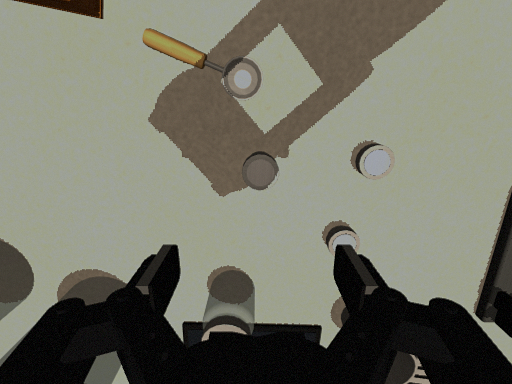

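The wrist view shows the capsule at (260,170), clear of the short capsules. I'll descend and grip it by the collar.

>>> step_arm([
  {"gripper":100,"offset":[-0.26,0.2,-3]},
  {"gripper":100,"offset":[0,0,-3.5]},
  {"gripper":100,"offset":[0,0,-3.5]},
  {"gripper":100,"offset":[0,0,-3.5]},
  {"gripper":100,"offset":[0,0,-3]},
  {"gripper":100,"offset":[0,0,-2.5]},
  {"gripper":100,"offset":[0,0,-1.5]},
  {"gripper":100,"offset":[0,0,0]},
  {"gripper":100,"offset":[0,0,0]},
])

```text
invalid input
```

>>> step_arm([
  {"gripper":0},
  {"gripper":0},
  {"gripper":0},
  {"gripper":0},
  {"gripper":0},
  {"gripper":0},
  {"gripper":0},
  {"gripper":0},
  {"gripper":0},
  {"gripper":0},
])

```text
invalid input
```

Every row needs all three fields.

>>> step_arm([
  {"gripper":100,"offset":[-0.26,0.2,-3],"turn":[0,0,0.006]},
  {"gripper":100,"offset":[0,0,-3.5],"turn":[0,0,0]},
  {"gripper":100,"offset":[0,0,-3.5],"turn":[0,0,0]},
  {"gripper":100,"offset":[0,0,-3.5],"turn":[0,0,0]},
  {"gripper":100,"offset":[0,0,-3],"turn":[0,0,0]},
  {"gripper":100,"offset":[0,0,-2.5],"turn":[0,0,0]},
  {"gripper":100,"offset":[0,0,-1.5],"turn":[0,0,0]},
  {"gripper":100,"offset":[0,0,0],"turn":[0,0,0]},
  {"gripper":100,"offset":[0,0,0],"turn":[0,0,0]},
])

```text
time: 4.4
ee_pos: [0.4873, -0.2922, 0.0269]
ee_rot: [-0.0, 0.636, 0.772, -0.0]
contact_force: [1.4, 0.4, 0.4]
gripper_width: 1.0
```

>>> step_arm([
  {"gripper":0,"offset":[0,0,0],"turn":[0,0,0]},
  {"gripper":0,"offset":[0,0,0],"turn":[0,0,0]},
  {"gripper":0,"offset":[0,0,0],"turn":[0,0,0]},
  {"gripper":0,"offset":[0,0,0],"turn":[0,0,0]},
  {"gripper":0,"offset":[0,0,0],"turn":[0,0,0]},
  {"gripper":0,"offset":[0,0,0],"turn":[0,0,0]},
  {"gripper":0,"offset":[0,0,0],"turn":[0,0,0]},
  {"gripper":0,"offset":[0,0,0],"turn":[0,0,0]},
])

```text
time: 5.07
ee_pos: [0.4879, -0.2933, 0.0278]
ee_rot: [0.001, 0.636, 0.772, 0.0]
contact_force: [-2.2, 2.6, 11.6]
gripper_width: 0.515
```

>>> step_arm([
  {"gripper":0,"offset":[0,0,1],"turn":[0,0,0]},
  {"gripper":0,"offset":[0,0,2.5],"turn":[0,0,0]},
  {"gripper":0,"offset":[0,0,3.5],"turn":[0,0,0]},
  {"gripper":0,"offset":[0,0,3.5],"turn":[0,0,0]},
  {"gripper":0,"offset":[0.5,1.5,2.5],"turn":[0,0,0]},
  {"gripper":0,"offset":[0.5,3,1],"turn":[0,0,0]},
  {"gripper":0,"offset":[0.5,3.5,0],"turn":[0,0,0]},
  {"gripper":0,"offset":[0.5,3.5,0],"turn":[0,0,0]},
  {"gripper":0,"offset":[0.5,3.5,0],"turn":[0,0,0]},
  {"gripper":0,"offset":[0.5,3.5,0],"turn":[0,0,0]},
])

```text
time: 5.9
ee_pos: [0.5172, -0.1063, 0.1673]
ee_rot: [0.0, 0.636, 0.772, 0.0]
contact_force: [1.5, 0.1, -1.3]
gripper_width: 0.518
```

>>> step_arm([
  {"gripper":0,"offset":[0.5,3.5,0],"turn":[0,0,0]},
  {"gripper":0,"offset":[0.5,3.5,0],"turn":[0,0,0]},
  {"gripper":0,"offset":[0,3.5,0],"turn":[0,0,0]},
  {"gripper":0,"offset":[0,2.5,0],"turn":[0,0,0]},
  {"gripper":0,"offset":[0,1.5,0],"turn":[0,0,0]},
  {"gripper":0,"offset":[0,0,0],"turn":[0,0,0]},
  {"gripper":0,"offset":[0,0,0],"turn":[0,0,0]},
  {"gripper":0,"offset":[0,0,0],"turn":[0,0,0]},
])

```text
time: 6.57
ee_pos: [0.5273, 0.0366, 0.1667]
ee_rot: [0.0, 0.636, 0.772, -0.0]
contact_force: [1.2, -0.3, -0.4]
gripper_width: 0.513
```

```bash
python3 - <<'E'
from fit import *
im=get_image("wrist");W=cloud(im);z=W[...,2]
s=observe();print(s["time"],s["ee_pos"],s["ee_rot"],s["gripper_width"],s["contact_force"])
m=(np.hypot(W[...,0]-.544,W[...,1]-.1555)<.06)&(z>.047)&(z<.061)
print("top cradle",m.sum(),np.median(z[m]))
c=hullcircle(m,W);q=np.array([world(im,u,v,.054)[:2] for u,v in c[:,0]],np.float32);print(cv2.minAreaRect(q))
cs,h=cv2.findContours(m.astype(np.uint8),cv2.RETR_CCOMP,cv2.CHAIN_APPROX_NONE)
for k,c in enumerate(cs):
    if h[0][k][3]>=0 and len(c)>20:
        q=np.array([world(im,u,v,.054)[:2] for u,v in c[:,0]]);print("hole",len(c),circle(q))
w=np.array(W[...,:]);tx=np.hypot(w[...,0]-s["ee_pos"][0],w[...,1]-s["ee_pos"][1])<.03
mm=tx&(z>s["ee_pos"][2]-.02)&(z<s["ee_pos"][2]+.04);print("caps pts",mm.sum(),np.nanmean(w[mm],0),np.percentile(z[mm],[5,50,95]))
cv2.imwrite("pics/e.png",im["color"])
E
```

```text
6.6167 [0.52734304 0.03629882 0.1665691 ] [ 2.01676262e-04  6.36252920e-01  7.71480510e-01 -6.45508599e-05] 0.5155972486406413 [ 0.37050192 -0.53459592 -1.63504951]
top cradle 3388 0.05319820447609132
((0.5416890382766724, 0.15352317690849304), (0.07131984084844589, 0.07203061133623123), 11.084257125854492)
hole 107 (array([0.54126325, 0.15256909]), np.float64(0.01959967838873928))
caps pts 8290 [0.52256025 0.03542888 0.18727415] [0.16018617 0.18867599 0.20497265]
```

View pics/e.png

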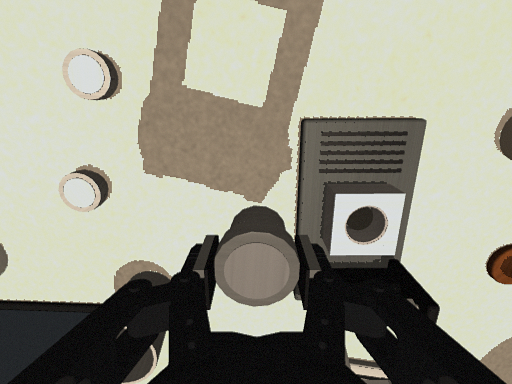

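The wrist view shows the capsule held upright, its top at (257,270), and the bore at (366,224). I'll measure the held capsule with the same camera so the calibration bias cancels.

```bash
python3 - <<'E'
from fit import *
im=get_image("wrist");W=cloud(im);z=W[...,2];s=observe();e=s["ee_pos"]
v,u=np.mgrid[0:384,0:512]
m=(np.hypot(u-257,v-270)<60)&(abs(z-.189)<.004)
m=cv2.morphologyEx(m.astype(np.uint8),cv2.MORPH_OPEN,np.ones((5,5)))
zz=np.median(z[m>0]);c=hullcircle(m,W)
q=np.array([world(im,a,b,zz)[:2] for a,b in cv2.convexHull(c)[:,0]],np.float32);print(m.sum(),zz,circle(q),cv2.minEnclosingCircle(q))
# plane tilt
p=W[m>0];A=np.c_[p[:,:2],np.ones(len(p))];print("slope",np.linalg.lstsq(A,p[:,2],rcond=None)[0][:2]);print(e)
# bore by colour
g=im["color"].min(2); b=((g>140)&(np.hypot(W[...,0]-.542,W[...,1]-.154)<.055)).astype(np.uint8)
cs,h=cv2.findContours(b,cv2.RETR_CCOMP,cv2.CHAIN_APPROX_NONE)
for k,c in enumerate(cs):
    if len(c)>40:
        q=np.array([world(im,a,b_,.054)[:2] for a,b_ in c[:,0]],np.float32);print(h[0][k][3],circle(q),cv2.minAreaRect(q))
E
```

```text
5536 0.18863181277916913 (array([0.52674485, 0.03588057]), np.float64(0.023147255631594154)) ((0.5263371467590332, 0.035642385482788086), 0.02389189973473549)
slope [0.00437638 0.01635986]
[0.52737757 0.03618371 0.16651784]
-1 (array([0.54294093, 0.1547782 ]), np.float64(0.03954404733754124)) ((0.5430116057395935, 0.1548081487417221), (0.06814046949148178, 0.07009615749120712), 11.04472827911377)
0 (array([0.54231227, 0.1538194 ]), np.float64(0.021012462594245645)) ((0.5422179698944092, 0.15394064784049988), (0.04164883866906166, 0.04273916035890579), 61.89643859863281)
```

>>> step_arm([
  {"gripper":0,"offset":[0.3,2,0],"turn":[0,0,0]},
  {"gripper":0,"offset":[0.4,3,0],"turn":[0,0,0]},
  {"gripper":0,"offset":[0.4,3,0],"turn":[0,0,0]},
  {"gripper":0,"offset":[0.3,2.35,-1],"turn":[0,0,0]},
  {"gripper":0,"offset":[0.2,1.5,-2],"turn":[0,0,0]},
  {"gripper":0,"offset":[0,0,-2.5],"turn":[0,0,0]},
  {"gripper":0,"offset":[0,0,-1.5],"turn":[0,0,0]},
  {"gripper":0,"offset":[0,0,0],"turn":[0,0,0]},
  {"gripper":0,"offset":[0,0,0],"turn":[0,0,0]},
  {"gripper":0,"offset":[0,0,0],"turn":[0,0,0]},
])

```text
time: 7.5
ee_pos: [0.544, 0.1551, 0.0976]
ee_rot: [0.001, 0.636, 0.771, 0.0]
contact_force: [-0.2, -0.7, -0.6]
gripper_width: 0.515
```

```bash
python3 - <<'E'
from fit import *
im=get_image("wrist");s=observe();print(s["ee_pos"],s["contact_force"],s["ft_torque"])
cv2.imwrite("pics/f.png",im["color"])
W=cloud(im);m=(np.hypot(W[...,0]-.5425,W[...,1]-.154)<.055)&(abs(W[...,2]-.0535)<.004)
c=hullcircle(m,W);q=np.array([world(im,a,b,.054)[:2] for a,b in c[:,0]],np.float32);print(m.sum(),cv2.minAreaRect(q),cv2.boxPoints(cv2.minAreaRect(q)))
v,u=np.mgrid[0:384,0:512];z=W[...,2];zt=s["ee_pos"][2]+.022
m=(np.hypot(u-257,v-270)<60)&(abs(z-zt)<.004)
m=cv2.morphologyEx(m.astype(np.uint8),cv2.MORPH_OPEN,np.ones((5,5)));c=hullcircle(m,W)
q=np.array([world(im,a,b,zt)[:2] for a,b in cv2.convexHull(c)[:,0]],np.float32);print("caps",circle(q))
E
```

```text
[0.54413767 0.15513191 0.09775924] [ 0.80164074 -0.0996432  -1.37107064] [-0.07122646  0.08855317 -0.00262978]
3978 ((0.5357899069786072, 0.15360666811466217), (0.056274112313985825, 0.06998813152313232), 11.02528190612793) [[0.5014798  0.18257385]
 [0.5148645  0.11387751]
 [0.5701     0.12463948]
 [0.5567153  0.19333583]]
caps (array([0.54326576, 0.15457012]), np.float64(0.023185072989124367))
```

View pics/f.png

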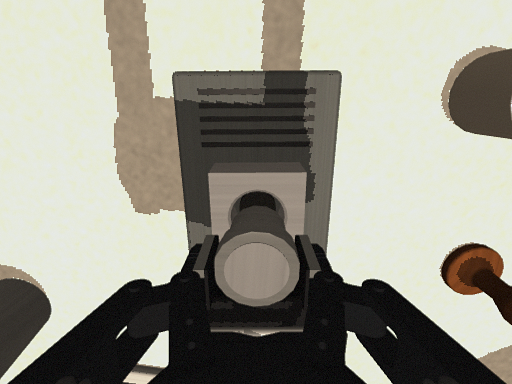

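The capsule sits about 1 mm off the bore axis. I'll correct that and insert slowly, watching the force.

>>> step_arm([
  {"gripper":0,"offset":[-0.07,0.03,-0.6],"turn":[0,0,0]},
  {"gripper":0,"offset":[0,0,-0.6],"turn":[0,0,0]},
  {"gripper":0,"offset":[0,0,-0.5],"turn":[0,0,0]},
  {"gripper":0,"offset":[0,0,-0.3],"turn":[0,0,0]},
  {"gripper":0,"offset":[0,0,-0.3],"turn":[0,0,0]},
  {"gripper":0,"offset":[0,0,0],"turn":[0,0,0]},
  {"gripper":0,"offset":[0,0,0],"turn":[0,0,0]},
])

```text
time: 8.13
ee_pos: [0.5426, 0.1559, 0.0732]
ee_rot: [-0.0, 0.636, 0.772, -0.0]
contact_force: [0.2, -0.3, -2.6]
gripper_width: 0.518
```

>>> step_arm([
  {"gripper":0,"offset":[0,0,-0.3],"turn":[0,0,0]},
  {"gripper":0,"offset":[0,0,-0.2],"turn":[0,0,0]},
  {"gripper":0,"offset":[0,0,-0.2],"turn":[0,0,0]},
  {"gripper":0,"offset":[0,0,0],"turn":[0,0,0]},
  {"gripper":0,"offset":[0,0,0],"turn":[0,0,0]},
])

```text
time: 8.55
ee_pos: [0.5426, 0.1559, 0.0661]
ee_rot: [-0.0, 0.636, 0.772, -0.0]
contact_force: [-0.4, 0.4, -0.5]
gripper_width: 0.516
```

>>> step_arm([
  {"gripper":0,"offset":[0,0,-0.15],"turn":[0,0,0]},
  {"gripper":0,"offset":[0,0,-0.15],"turn":[0,0,0]},
  {"gripper":0,"offset":[0,0,0],"turn":[0,0,0]},
  {"gripper":0,"offset":[0,0,0],"turn":[0,0,0]},
])

```text
time: 8.88
ee_pos: [0.5426, 0.1559, 0.0632]
ee_rot: [-0.0, 0.636, 0.772, -0.0]
contact_force: [-0.5, -0.3, -1.4]
gripper_width: 0.514
```

>>> step_arm([
  {"gripper":0,"offset":[0,0,-0.2],"turn":[0,0,0]},
  {"gripper":0,"offset":[0,0,0],"turn":[0,0,0]},
  {"gripper":0,"offset":[0,0,0],"turn":[0,0,0]},
  {"gripper":100,"offset":[0,0,0],"turn":[0,0,0]},
  {"gripper":100,"offset":[0,0,0],"turn":[0,0,0]},
  {"gripper":100,"offset":[0,0,0],"turn":[0,0,0]},
  {"gripper":100,"offset":[0,0,0],"turn":[0,0,0]},
  {"gripper":100,"offset":[0,0,0],"turn":[0,0,0]},
  {"gripper":100,"offset":[0,0,0],"turn":[0,0,0]},
  {"gripper":100,"offset":[0,0,0],"turn":[0,0,0]},
])

```text
time: 9.72
ee_pos: [0.5427, 0.1559, 0.0613]
ee_rot: [0.0, 0.636, 0.772, -0.0]
contact_force: [0.1, 0.0, -0.0]
gripper_width: 1.001
```

>>> step_arm([
  {"gripper":100,"offset":[0,0,1],"turn":[0,0,0]},
  {"gripper":100,"offset":[0,0,2],"turn":[0,0,0]},
  {"gripper":100,"offset":[0,0,3],"turn":[0,0,0]},
  {"gripper":100,"offset":[-1,0,3.5],"turn":[0,0,0]},
  {"gripper":100,"offset":[-1,0,3.5],"turn":[0,0,0]},
  {"gripper":100,"offset":[-1,0,3.5],"turn":[0,0,0]},
  {"gripper":100,"offset":[-1,0,3.5],"turn":[0,0,0]},
  {"gripper":100,"offset":[0,0,0],"turn":[0,0,0]},
  {"gripper":100,"offset":[0,0,0],"turn":[0,0,0]},
])

```text
time: 10.47
ee_pos: [0.5029, 0.156, 0.2641]
ee_rot: [0.002, 0.636, 0.772, 0.002]
contact_force: [0.3, -0.3, -0.4]
gripper_width: 1.003
```

```bash
python3 - <<'E'
from fit import *
im=get_image("wrist");s=observe();print(s["time"],s["ee_pos"],s["contact_force"])
cv2.imwrite("pics/g.png",im["color"])
W=cloud(im);z=W[...,2]
m=(np.hypot(W[...,0]-.5425,W[...,1]-.1545)<.035)&(z>.07)&(z<.095)
zt=np.median(z[m]);m&=abs(z-zt)<.003;c=hullcircle(m,W)
q=np.array([world(im,a,b,zt)[:2] for a,b in cv2.convexHull(c)[:,0]],np.float32);p=W[m]
print("caps",zt,circle(q),np.linalg.lstsq(np.c_[p[:,:2],np.ones(len(p))],p[:,2],rcond=None)[0][:2])
m=(np.hypot(W[...,0]-.5425,W[...,1]-.1545)<.055)&(abs(z-.0535)<.004)
c=hullcircle(m,W);q=np.array([world(im,a,b,.054)[:2] for a,b in c[:,0]],np.float32);print("cradle",cv2.minAreaRect(q))
# clamp bar from both outer cameras
for n in("top","scene"):
    im=get_image(n);W=cloud(im);z=W[...,2]
    m=(np.hypot(W[...,0]-.66,W[...,1]-.18)<.08)&(z>.228)&(z<.26);p=W[m]
    print(n,m.sum(),p.mean(0),p.max(0),p.min(0))
E
```

```text
10.5167 [0.50261408 0.15589743 0.26215984] [-0.25048193 -0.14781626 -0.21899   ]
caps 0.08274588183164516 (array([0.54210726, 0.15661266]), np.float64(0.022705901671693455)) [0.00282048 0.00264204]
cradle ((0.5428486466407776, 0.15520039200782776), (0.06999678164720535, 0.06981614232063293), 11.093145370483398)
top 199 [0.66454007 0.17706906 0.2400769 ] [0.67910911 0.22366547 0.24474081] [0.65099836 0.13503407 0.2285973 ]
scene 207 [0.66987843 0.17713013 0.23772412] [0.68209938 0.22269734 0.24268292] [0.65432018 0.13549439 0.22899912]
```

View pics/g.png

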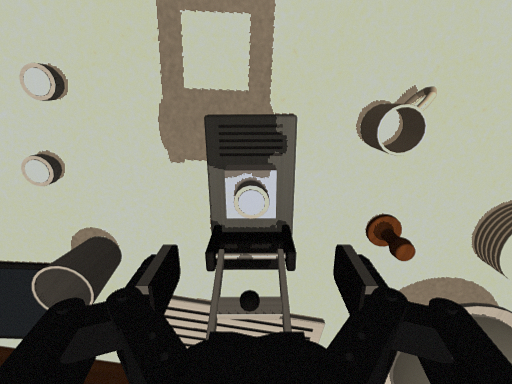

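The capsule stands upright and released in the cradle at (251,198), 1.6 mm off axis, with its foot about 21 mm below the mouth. The clamp is still open below it in the picture. I'll shut the fingers, go over and behind the bar, and push it.

>>> step_arm([
  {"gripper":0,"offset":[0,0,3],"turn":[0,0,0]},
  {"gripper":0,"offset":[2.5,0.4,1],"turn":[0,0,0]},
  {"gripper":0,"offset":[3.5,0.5,0],"turn":[0,0,0]},
  {"gripper":0,"offset":[3.5,0.5,0],"turn":[0,0,0]},
  {"gripper":0,"offset":[3.5,0.5,0],"turn":[0,0,0]},
  {"gripper":0,"offset":[3.5,0.5,0],"turn":[0,0,0]},
  {"gripper":0,"offset":[2.5,0.4,0],"turn":[0,0,0]},
  {"gripper":0,"offset":[0,0,0],"turn":[0,0,0]},
  {"gripper":0,"offset":[0,0,0],"turn":[0,0,0]},
  {"gripper":0,"offset":[0,0,0],"turn":[0,0,0]},
])

```text
time: 11.45
ee_pos: [0.6923, 0.1838, 0.3]
ee_rot: [-0.001, 0.636, 0.772, -0.001]
contact_force: [0.0, -0.8, 0.5]
gripper_width: -0.002
```

>>> step_arm([
  {"gripper":0,"offset":[0,0,-2.5],"turn":[0,0,0]},
  {"gripper":0,"offset":[0,0,-2.5],"turn":[0,0,0]},
  {"gripper":0,"offset":[0,0,-2],"turn":[0,0,0]},
  {"gripper":0,"offset":[0,0,-2],"turn":[0,0,0]},
  {"gripper":0,"offset":[0,0,0],"turn":[0,0,0]},
  {"gripper":0,"offset":[0,0,0],"turn":[0,0,0]},
])

```text
time: 11.95
ee_pos: [0.6917, 0.1838, 0.2116]
ee_rot: [-0.0, 0.636, 0.772, -0.0]
contact_force: [-0.7, -0.4, 0.8]
gripper_width: -0.0
```

>>> step_arm([
  {"gripper":0,"offset":[-0.98,-0.19,0],"turn":[0,0,0]},
  {"gripper":0,"offset":[-0.98,-0.19,0],"turn":[0,0,0]},
  {"gripper":0,"offset":[-0.98,-0.19,0],"turn":[0,0,0]},
  {"gripper":0,"offset":[-0.98,-0.19,0],"turn":[0,0,0]},
  {"gripper":0,"offset":[-0.98,-0.19,0],"turn":[0,0,0]},
  {"gripper":0,"offset":[-0.98,-0.19,0],"turn":[0,0,0]},
])

```text
time: 12.45
ee_pos: [0.6343, 0.1726, 0.2147]
ee_rot: [0.002, 0.636, 0.772, 0.002]
contact_force: [5.3, 0.7, 3.9]
gripper_width: -0.0
```

>>> step_arm([
  {"gripper":0,"offset":[-0.98,-0.19,-0.1],"turn":[0,0,0]},
  {"gripper":0,"offset":[-0.98,-0.19,-0.1],"turn":[0,0,0]},
  {"gripper":0,"offset":[-0.98,-0.19,-0.2],"turn":[0,0,0]},
  {"gripper":0,"offset":[-0.98,-0.19,-0.2],"turn":[0,0,0]},
  {"gripper":0,"offset":[-0.98,-0.19,-0.3],"turn":[0,0,0]},
  {"gripper":0,"offset":[-0.98,-0.19,-0.3],"turn":[0,0,0]},
  {"gripper":0,"offset":[-0.98,-0.19,-0.3],"turn":[0,0,0]},
])

```text
time: 13.03
ee_pos: [0.5656, 0.1592, 0.1986]
ee_rot: [0.002, 0.636, 0.772, 0.002]
contact_force: [7.4, 0.6, -5.6]
gripper_width: -0.001
```

>>> step_arm([
  {"gripper":0,"offset":[-0.98,-0.19,-0.5],"turn":[0,0,0]},
  {"gripper":0,"offset":[-0.98,-0.19,-0.5],"turn":[0,0,0]},
  {"gripper":0,"offset":[-0.5,-0.1,-0.3],"turn":[0,0,0]},
  {"gripper":0,"offset":[0.5,0.1,0],"turn":[0,0,0]},
  {"gripper":0,"offset":[0.5,0.1,0],"turn":[0,0,0]},
  {"gripper":0,"offset":[0,0,3],"turn":[0,0,0]},
  {"gripper":0,"offset":[0,0,3.5],"turn":[0,0,0]},
  {"gripper":0,"offset":[0,0,2.5],"turn":[0,0,0]},
  {"gripper":0,"offset":[0,0,0],"turn":[0,0,0]},
  {"gripper":0,"offset":[0,0,0],"turn":[0,0,0]},
])

```text
time: 13.87
ee_pos: [0.5517, 0.1566, 0.2759]
ee_rot: [0.001, 0.636, 0.772, 0.001]
contact_force: [0.0, 0.2, -0.3]
gripper_width: -0.005
```

```bash
python3 - <<'E'
from fit import *
s=observe();print(s["time"],s["ee_pos"],s["contact_force"])
u=np.array([.9815,.1917]);n=np.array([-u[1],u[0]]);b=np.array([.5428,.1552])
for c in("scene",):
    im=get_image(c);W=cloud(im);d=W[...,:2]-b;xs=d@u;ys=d@n;z=W[...,2]
    m=(abs(ys)<.05)&(xs>-.08)&(xs<.04)&(z>.16)&(z<.235)
    p=np.c_[xs[m],ys[m],z[m]]
    for lo in np.arange(.16,.235,.01):
        q=p[(p[:,2]>lo)&(p[:,2]<lo+.01)]
        if len(q):print(round(lo,2),len(q),q.min(0).round(3),q.max(0).round(3))
cv2.imwrite("pics/h.png",cv2.resize(im["color"][110:240,230:400],None,fx=4,fy=4,interpolation=cv2.INTER_CUBIC))
E
```

```text
13.8667 [0.55172243 0.1565727  0.27589372] [ 0.00485938  0.23933391 -0.33314245]
0.16 45 [ 0.003 -0.045  0.16 ] [0.029 0.044 0.17 ]
0.17 39 [-0.005 -0.045  0.17 ] [0.023 0.044 0.18 ]
0.18 45 [-0.011 -0.044  0.18 ] [0.014 0.044 0.19 ]
0.19 41 [-0.018 -0.045  0.19 ] [0.003 0.043 0.2  ]
0.2 82 [-0.024 -0.045  0.2  ] [-0.003  0.043  0.21 ]
0.21 102 [-0.026 -0.045  0.21 ] [-0.01   0.043  0.216]
```

View pics/h.png

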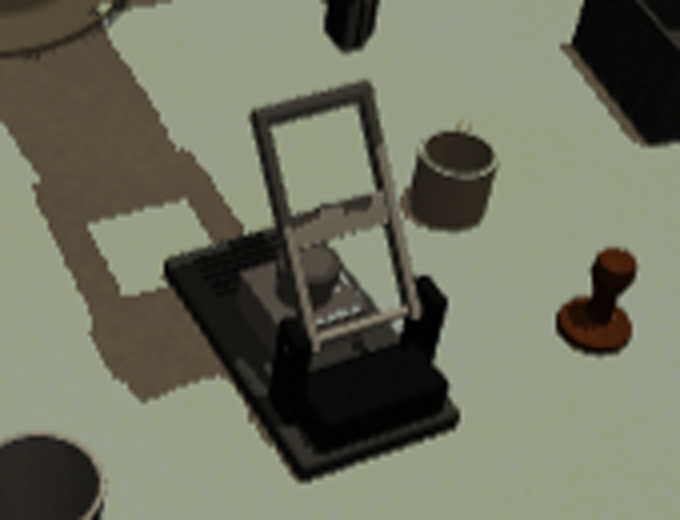

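The clamp is now about 0.92 rad open. In the crop the bar runs from (255,115) to (365,90), with the capsule upright under the yoke at (312,270). Next I move above the bar and press down along its arc.

>>> step_arm([
  {"gripper":0,"offset":[-2.75,-0.54,0],"turn":[0,0,0]},
  {"gripper":0,"offset":[0,0,-2.5],"turn":[0,0,0]},
  {"gripper":0,"offset":[0,0,-2],"turn":[0,0,0]},
  {"gripper":0,"offset":[0,0,-0.9],"turn":[0,0,0]},
  {"gripper":0,"offset":[-0.5,-0.1,-0.6],"turn":[0,0,0]},
  {"gripper":0,"offset":[-0.45,-0.09,-0.5],"turn":[0,0,0]},
  {"gripper":0,"offset":[-0.45,-0.09,-0.5],"turn":[0,0,0]},
])

```text
time: 14.5
ee_pos: [0.5091, 0.1482, 0.204]
ee_rot: [0.0, 0.636, 0.772, -0.0]
contact_force: [-8.0, -1.4, 14.0]
gripper_width: 0.005
```

>>> step_arm([
  {"gripper":0,"offset":[-0.52,-0.1,-0.57],"turn":[0,0,0]},
  {"gripper":0,"offset":[-0.52,-0.1,-0.57],"turn":[0,0,0]},
  {"gripper":0,"offset":[-0.46,-0.09,-0.62],"turn":[0,0,0]},
  {"gripper":0,"offset":[-0.46,-0.09,-0.62],"turn":[0,0,0]},
  {"gripper":0,"offset":[-0.4,-0.08,-0.66],"turn":[0,0,0]},
  {"gripper":0,"offset":[-0.4,-0.08,-0.66],"turn":[0,0,0]},
])

```text
time: 15.0
ee_pos: [0.4813, 0.1427, 0.1668]
ee_rot: [-0.0, 0.636, 0.772, -0.0]
contact_force: [-5.0, -0.8, 7.3]
gripper_width: -0.0
```

>>> step_arm([
  {"gripper":0,"offset":[-0.26,-0.05,-0.5],"turn":[0,0,0]},
  {"gripper":0,"offset":[-0.24,-0.05,-0.5],"turn":[0,0,0]},
  {"gripper":0,"offset":[-0.2,-0.04,-0.5],"turn":[0,0,0]},
  {"gripper":0,"offset":[-0.18,-0.04,-0.5],"turn":[0,0,0]},
  {"gripper":0,"offset":[-0.14,-0.03,-0.4],"turn":[0,0,0]},
  {"gripper":0,"offset":[0,0,0],"turn":[0,0,0]},
])

```text
time: 15.5
ee_pos: [0.471, 0.1406, 0.142]
ee_rot: [-0.0, 0.636, 0.772, -0.0]
contact_force: [-0.0, -0.3, 0.0]
gripper_width: 0.003
```

```bash
python3 - <<'E'
from fit import *
s=observe();print(s["time"],s["ee_pos"],s["contact_force"])
E
```

```text
15.5 [0.47103281 0.14064014 0.14199753] [-0.01206205 -0.2630664   0.00335627]
```

>>> step_arm([
  {"gripper":0,"offset":[-0.08,-0.02,-0.3],"turn":[0,0,0]},
  {"gripper":0,"offset":[-0.07,-0.01,-0.3],"turn":[0,0,0]},
  {"gripper":0,"offset":[-0.06,-0.01,-0.3],"turn":[0,0,0]},
])

```text
time: 15.75
ee_pos: [0.4693, 0.1403, 0.1335]
ee_rot: [0.0, 0.636, 0.772, -0.0]
contact_force: [-2.9, -0.9, 5.0]
gripper_width: -0.001
```

>>> step_arm([
  {"gripper":0,"offset":[-0.06,-0.01,-0.3],"turn":[0,0,0]},
  {"gripper":0,"offset":[-0.05,-0.01,-0.3],"turn":[0,0,0]},
])

```text
time: 15.92
ee_pos: [0.4682, 0.1401, 0.1274]
ee_rot: [0.0, 0.636, 0.772, -0.0]
contact_force: [-4.7, -0.5, 5.6]
gripper_width: 0.003
```

>>> step_arm([
  {"gripper":0,"offset":[-0.04,-0.01,-0.2],"turn":[0,0,0]},
  {"gripper":0,"offset":[-0.03,0,-0.2],"turn":[0,0,0]},
])

```text
time: 16.08
ee_pos: [0.4674, 0.1399, 0.1233]
ee_rot: [-0.0, 0.636, 0.772, -0.0]
contact_force: [-3.8, 0.0, 6.6]
gripper_width: 0.006
```

>>> step_arm([
  {"gripper":0,"offset":[-0.02,0,-0.1],"turn":[0,0,0]},
  {"gripper":0,"offset":[-0.02,0,-0.1],"turn":[0,0,0]},
  {"gripper":0,"offset":[-0.02,0,-0.1],"turn":[0,0,0]},
  {"gripper":0,"offset":[-0.02,0,-0.1],"turn":[0,0,0]},
])

```text
time: 16.42
ee_pos: [0.4666, 0.1398, 0.1194]
ee_rot: [0.0, 0.636, 0.772, -0.0]
contact_force: [-5.4, -2.6, 6.3]
gripper_width: -0.0
```

>>> step_arm([
  {"gripper":0,"offset":[-0.02,0,-0.1],"turn":[0,0,0]},
  {"gripper":0,"offset":[-0.02,0,-0.1],"turn":[0,0,0]},
  {"gripper":0,"offset":[-0.02,0,-0.1],"turn":[0,0,0]},
])

```text
time: 16.67
ee_pos: [0.466, 0.1397, 0.1164]
ee_rot: [0.0, 0.636, 0.772, -0.0]
contact_force: [-4.9, -4.1, 8.2]
gripper_width: 0.006
```

>>> step_arm([
  {"gripper":0,"offset":[-0.01,0,-0.08],"turn":[0,0,0]},
  {"gripper":0,"offset":[-0.01,0,-0.08],"turn":[0,0,0]},
])

```text
time: 16.83
ee_pos: [0.4658, 0.1397, 0.1149]
ee_rot: [0.0, 0.636, 0.772, -0.0]
contact_force: [-7.0, -4.4, 12.5]
gripper_width: 0.002
```

>>> step_arm([
  {"gripper":0,"offset":[0,0,0],"turn":[0,0,0]},
])

```text
time: 16.92
ee_pos: [0.4658, 0.1397, 0.1149]
ee_rot: [0.0, 0.636, 0.772, -0.0]
contact_force: [-6.1, -3.5, 8.3]
gripper_width: -0.003
```

>>> step_arm([
  {"gripper":0,"offset":[0,0,0],"turn":[0,0,0]},
  {"gripper":0,"offset":[0,0,0],"turn":[0,0,0]},
])

```text
time: 17.08
ee_pos: [0.4658, 0.1397, 0.1149]
ee_rot: [0.0, 0.636, 0.772, -0.0]
contact_force: [-7.6, -3.8, 8.3]
gripper_width: -0.001
```

>>> step_arm([
  {"gripper":0,"offset":[0,0,-0.03],"turn":[0,0,0]},
  {"gripper":0,"offset":[0,0,0],"turn":[0,0,0]},
])

```text
time: 17.25
ee_pos: [0.4658, 0.1397, 0.1148]
ee_rot: [0.0, 0.636, 0.772, -0.0]
contact_force: [-7.2, -4.0, 11.3]
gripper_width: -0.001
```

>>> step_arm([
  {"gripper":0,"offset":[-0.05,-0.03,-0.02],"turn":[0,0,0]},
  {"gripper":0,"offset":[0,0,0],"turn":[0,0,0]},
])

```text
time: 17.42
ee_pos: [0.4657, 0.1396, 0.1148]
ee_rot: [0.0, 0.636, 0.772, 0.0]
contact_force: [-4.2, -1.6, 10.3]
gripper_width: 0.0
```

>>> step_arm([
  {"gripper":0,"offset":[0,0,-0.02],"turn":[0,0,0]},
  {"gripper":0,"offset":[0,0,0],"turn":[0,0,0]},
])

```text
time: 17.58
ee_pos: [0.4657, 0.1396, 0.1147]
ee_rot: [0.0, 0.636, 0.772, 0.0]
contact_force: [-4.8, -2.8, 11.7]
gripper_width: 0.001
```

>>> step_arm([
  {"gripper":0,"offset":[0,0,-0.02],"turn":[0,0,0]},
  {"gripper":0,"offset":[0,0,0],"turn":[0,0,0]},
])

```text
time: 17.75
ee_pos: [0.4657, 0.1396, 0.1145]
ee_rot: [0.0, 0.636, 0.772, 0.0]
contact_force: [-5.8, -1.7, 13.3]
gripper_width: 0.0
```

>>> step_arm([
  {"gripper":0,"offset":[0,0,-0.02],"turn":[0,0,0]},
  {"gripper":0,"offset":[0,0,0],"turn":[0,0,0]},
])

```text
time: 17.92
ee_pos: [0.4657, 0.1396, 0.1144]
ee_rot: [0.0, 0.636, 0.772, 0.0]
contact_force: [-7.6, -2.4, 15.5]
gripper_width: -0.001
```

>>> step_arm([
  {"gripper":0,"offset":[0,0,0],"turn":[0,0,0]},
  {"gripper":0,"offset":[0,0,0],"turn":[0,0,0]},
  {"gripper":0,"offset":[0,0,0],"turn":[0,0,0]},
])

```text
time: 18.17
ee_pos: [0.4657, 0.1396, 0.1144]
ee_rot: [0.0, 0.636, 0.772, 0.0]
contact_force: [-5.5, -2.2, 14.7]
gripper_width: -0.001
```

>>> step_arm([
  {"gripper":0,"offset":[0,0,0.1],"turn":[0,0,0]},
  {"gripper":0,"offset":[0,0,0.3],"turn":[0,0,0]},
  {"gripper":0,"offset":[0,0,1],"turn":[0,0,0]},
  {"gripper":0,"offset":[0,0,2],"turn":[0,0,0]},
  {"gripper":0,"offset":[-1,0,3],"turn":[0,0,0]},
  {"gripper":0,"offset":[-2,0,3],"turn":[0,0,0]},
  {"gripper":0,"offset":[-2,0,3],"turn":[0,0,0]},
  {"gripper":0,"offset":[0,0,0],"turn":[0,0,0]},
])

```text
time: 18.83
ee_pos: [0.4147, 0.1401, 0.244]
ee_rot: [0.003, 0.636, 0.772, 0.003]
contact_force: [0.1, -0.2, 1.5]
gripper_width: -0.003
```

```bash
python3 - <<'E'
from fit import *
s=observe();print(s["time"],s["ee_pos"],s["contact_force"])
u=np.array([.9815,.1917]);n=np.array([-u[1],u[0]]);b=np.array([.5428,.1552])
for c in("scene","top","wrist"):
    im=get_image(c);W=cloud(im);d=W[...,:2]-b;xs=d@u;ys=d@n;z=W[...,2]
    m=(abs(ys)<.03)&(xs>-.095)&(xs<-.065)&(z>.08)&(z<.13);print(c,"bar",m.sum(),xs[m].mean(),np.percentile(z[m],[50,95]))
    m=(np.hypot(xs,ys)<.026)&(z>.065)&(z<.09);print(" caps",m.sum(),np.percentile(z[m],[10,50,90]) if m.any() else 0)
    m=(abs(abs(ys)-.04)<.004)&(xs>-.06)&(xs<.06)&(z>.07)&(z<.14)
    if m.sum()>20:print(" arm line slope",np.polyfit(xs[m],z[m],1))
cv2.imwrite("pics/i.png",im["color"])
E
```

```text
18.8333 [0.41465907 0.1400944  0.24401682] [ 0.06295743 -0.21533827  1.51372156]
scene bar 84 -0.07232295618710502 [0.11135779 0.11471437]
 caps 98 [0.07071608 0.07532915 0.08192677]
 arm line slope [-0.12648775  0.10126245]
top bar 1 -0.07294527421839568 [0.11525445 0.11525445]
 caps 48 [0.07327186 0.07645052 0.07961368]
 arm line slope [-0.13371913  0.1039122 ]
wrist bar 686 -0.08053216567861433 [0.11311668 0.11494882]
 caps 0 0
 arm line slope [-0.12971742  0.10318188]
```

View pics/i.png

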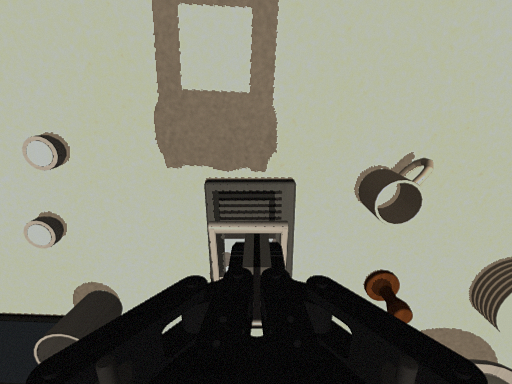

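```bash
python3 -c "
from plant import *
finish_job();s=observe();print(s['time'],s['contact_force'])"
```

```text
the job is handed in; nothing more can be done
the job is handed in; nothing more can be done
```

I stood the tall capsule in the cradle, let go of it, swung the clamp over, pressed it down and handed the job in at about 19 s. No verdict was reported.

- **Capsule:** after release it was upright, 1.6 mm off the cradle's axis, with its foot about 21 mm below the mouth.
- **Clamp:** I pushed the bar over with shut fingers and pressed until it came up firm. The vertical force read up to 15.5 N in the last press, just over the 11–15 N target and well under the 22 N that crushes. It was 14.7 N at the end, with up to about 8 N of sideways friction that moves the clamp little.
- **After backing away:** the clamp stayed at about 0.13 rad by all three cameras, and the wrist force was near zero apart from 1.5 N along z that I put down to noise. In the last wrist picture the bystanders in view looked undisturbed, but I did not re-measure them.

**Uncertain:** I could not measure the foot's force on the capsule, so the 9 N after release is inferred from the firm stop and the clamp not springing back. The capsule's top read about 76 mm above the counter, where I expected 75 mm for fully home. Few pixels of it were visible, some probably of the clamp's foot, so that check is not conclusive.

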